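Box up a finished spectacle order

TASK

Pack the finished spectacle order: lay the black spectacle case in the blue tub, then put the loose blue lid on that tub and press it down past its snap pads until it is fully seated and level all round, and let go. Leave the red tub, the spray bottle and the spectacles where they are.

Things in the scene. Friction and masses are not known exactly. Their poses are not given: they have to be found in the camera images.
- blue_tub: Open rectangular blue plastic tub, fixed to the counter. Outside 184 x 148 mm (192 x 156 over the rim collar), 68 mm high; inside 176 (x) x 140 (y) mm; floor and walls 4 mm thick. Origin: centre of its underside; x along the long side, z up. Four grey sprung snap pads, 28 mm long, stand 4 mm proud of the inner long walls at x = +-55 mm, 5 mm below the rim.
- blue_tub_rim (a point): Centre of the blue tub's mouth, level with the top of its rim, 68 mm above its underside. Axes as the tub's. The lid's plug has 4.5 mm clearance at each end and 1.5 mm at each long side. Laid here the lid rests on the snap pads about 11 mm proud until pressed past them with 10 to 20 N; fully seated, the lid's origin is 48 mm above the tub's underside.
- lid: Loose blue plastic lid, 120 g, right way up. Origin: centre of its underside (bottom of the plug); x along its long side, z up. Plug 0-20 mm above the origin, 167 x 137 mm, tapered in its lowest 8 mm (157 x 127 at the bottom); flange 194 x 158 mm at 20-24 mm, seats on the tub's rim; bar grip 70 (x) x 20 (y) mm at 24-50 mm. Either way round fits.
- lid_grip (a point): Point inside the lid's bar grip on its centre line, 43 mm above the lid's origin and 7 mm below the top of the bar. Axes as the lid's.
- case: Loose hard black spectacle case with a steel seam and brass clasp, 150 (x) x 48 (y) x 40 (z) mm, rounded edges, about 140 g, lying on the counter. Origin: centre of its underside; x along its length, z up.
- case_center (a point): Centre of the spectacle case, 20 mm above its underside. Axes as the case's.
- red_tub: Open empty red plastic tub of the same size as the blue one, without snap pads, loose on the counter; not to be used. Origin: centre of its underside; x along the long side.
- spray: White lens-cleaner spray bottle with yellow and red bands, 62 mm across, 172 mm high, standing. Origin: centre of its underside.
- glasses: Folded black spectacles standing on their rims, 136 mm long (y), 34 mm deep (x), 42 mm high. Origin: centre of the underside.

How it is judged (in metres and radians):
On the way, in this order (a step that is already met when the one before it is completed fails the run):
1. the spectacle case lies in the blue tub (x of case_center in the frame of blue_tub between -0.03 and 0.03 m and y of case_center in the frame of blue_tub between -0.055 and 0.055 m and z of case_center in the frame of blue_tub between 0.01 and 0.04 m), for 0.2 s.
2. with the case inside, the lid is seated level on the blue tub (all of step 1 and z of lid in the frame of blue_tub between 0.044 and 0.0505 m and horizontal distance between lid and blue_tub below 0.008 m and angle between lid's own z axis and vertical below 0.03 rad), for 0.2 s.
At the end, for the whole second after the job is handed in: Case at rest in the blue tub: its centre 10-40 mm above the tub's underside, within 30 mm of the tub's centre along its length, 55 mm across. Lid at rest, seated on that tub: origin 44-50.5 mm above the tub's underside (48 is home), centred within 8 mm, tilt under 0.03 rad (all of step 2 and linear speed of each of lid, case below 0.02 m/s); the robot touches nothing.
It fails at once if the red tub is shifted by more than 30 mm (distance of red_tub from where it was at the start of the episode above 0.03 m).
It fails at once if the spray bottle is shifted by more than 30 mm or tipped (distance of spray from where it was at the start of the episode above 0.03 m or angle between spray's own z axis and vertical above 0.5 rad).
It fails at once if the spectacles are shifted by more than 30 mm or tipped (distance of glasses from where it was at the start of the episode above 0.03 m or angle between glasses's own z axis and vertical above 0.5 rad).
It also fails if it takes over 64 s, if anything falls off the work surface, if the arm or the gripper's body presses on something with over 40 N, if the wrist force passes 120 N, or if a joint passes its speed limit or range.

ROBOT

A 6-joint arm with a two-finger parallel gripper is mounted at the origin on the work surface. World frame = base frame: x ahead of the robot, y to its left, z up, the work surface at z = 0. Lengths are in mm, angles in rad, forces in N, time in s.
With the tool pointing down it reaches from about 300 to 750 mm from the base axis. Payload 8.5 kg.
Tool frame: the origin (TCP) lies at the very end of the fingers, on their centre line; the grasp point (between the pads) lies 19 mm behind it; z points along the fingers, y is the direction in which the jaws open and shut (so a half turn about z gives the same grasp; the last joint's range is limited). The gripper opens to 88 mm and grips with 3 to 60 N. Pads are 18 mm wide; open, the fingers measure 123 mm over their backs; the gripper's body (75 mm by 187 mm) begins 45 mm behind the grasp point.
Start: joints at [-1.489, 0.381, 1.297, -0, 1.464, -0.215], TCP at [160.848, -525.935, 212.848] pointing down, gripper open.
Joint ranges: [-3.11, 3.11], [-0.89, 2.33], [0.22, 2.48], [-1.42, 4.56], [0.17, 2.85], [-2.88, 2.88]. Speed limits (rad/s): [2.39, 2.39, 3.14, 3.14, 3.14, 3.14].

INTERFACE

Orientations are given as a unit quaternion [x, y, z, w].
In Python, from rig import arm, cams, nets gives the robot as it stands.
- The arm moves only by the tool jog_arm, never from a script. Its argument "deltas" is a list of rows, each an object with "twist": the turn, a rotation vector about the tool's x, y, z in degrees, a list of three; "dp": the shift along the tool's x, y, z in m, a list of three; "hand": the closure in counts, from 0 (fully open) to 255 (shut). In form: [{"twist": [rx, ry, rz], "dp": [dx, dy, dz], "hand": hand}, ...]. A call has 1 to 8 rows; each row is the pose to reach, as a shift and turn from the pose commanded when the call began, along the tool's axes at that moment; what a row does not reach only later rows make up. A row lasts 1/12 s, in which the tool goes at most 41.7 mm and 7.16 degrees, less where a joint would pass 70% of its speed; a pose out of reach is approached as far as the arm can. A call with a gripper value outside its range is refused whole. The fingers move at their own pace and stop on an object; "squeeze" is the grip in N (left out, the last holds). Time passes only in rows, so rows that repeat a pose let the fingers close. It gives the time, the measured TCP pose, the force and the opening at its end, in the units of the state.
- arm.get_obs(): the state, without advancing time (a new reading comes with each control period).
- cams.capture(name): name is "scene" or "top" or "wrist"; returns the picture (420x560x3 uint8, red, green, blue); there is no depth.
- cams.get_calibration(name): a dict with "K" (3x3 intrinsics, pixels), "k1" (the pictures are not rectified: a ray, as slopes to the right and down, at radius r is drawn at 1 + k1 r^2 times it, then the intrinsics apply), "origin" and "attitude" of the camera in the world. Camera axes: x right, y down, z forward; pixel columns grow to the right and rows downward; lengths in mm; the calibration is good to about 2 mm. A picture is of the moment at which its call begins: read the wrist's pose just before it. get_calibration takes no time and is no camera call; for the wrist camera it gives the pose at the moment of the call.
- arm.sign_off(): hands the job in, once; it reports no verdict.
Trained networks look in the newest picture that a camera, given by its name, has taken for a name from the list of things; names that differ only in an ending like _2 or _b are one class to them, and where a whole thing is asked for, a point or a joint stands for the part that bears it (a point fixed in the world has none). Each returns a list of dicts, best first, with "confidence" (0 to 1); they miss things now and then, are a little off and sometimes report something else, mostly with a low value. They report only what shows in the picture. A call takes as long as a camera call.
- nets.find_in(target, camera): "point" ([x, y, z] in mm, in world coordinates, good to about 4 mm: the middle of the surface that is visible of it).
- nets.regions_of(target, camera): "pixels" (420x560 bool, what is visible of it).
The state is a dict: "clock": time; "joint_pos": joint angles; "qvel": joint speeds; "joint_torque": joint torques, N m; "position": TCP position; "ee_rot": TCP orientation; "force": force on the tool from outside, world axes, zero at the start; "wrist_torque": the same for the moment, N m; "grip_width": finger opening in mm.
Only numpy, scipy, OpenCV 4.12 (cv2) and the standard library are available. Lean on these libraries where they do the work, as an engineer would, in place of code of your own. Each camera call takes 0.05 s, during which the arm holds its last target. There are 200 camera calls.

## Working session

There is one attempt and no reset: what is moved stays moved. The work goes in short steps, Python scripts to look and compute and a tool call to move; the robot and the scene stay as the last step left them, time stands still between calls to the robot, and variables do not carry over. Pictures are saved under pics/ and viewed, about 8 in all and at most 12, crops included, and the job is handed in when it is done.

Besides the shell and the picture viewer there is one more tool, called after "Call:" as name([rows], argument=value, ...), one row to a line, values as JSON. jog_arm: Moves the arm, as the interface text tells. Its arguments: {"type":"object","properties":{"deltas":{"type":"array","items":{"type":"object","properties":{"twist":{"type":"array","items":{"type":"number"}},"dp":{"type":"array","items":{"type":"number"}},"hand":{"type":"number"}}}},"squeeze":{"type":"number"}},"required":["deltas"]}

```bash
ls; mkdir -p pics; cat > h.py <<'E'
from rig import arm,cams,nets
import numpy as np,cv2
from scipy.spatial.transform import Rotation as R
def save(n,f):
    im=cams.capture(n); cv2.imwrite('pics/'+f,im[:,:,::-1]); return im
def att(c):
    a=np.array(c['attitude']); return a if a.shape==(3,3) else R.from_quat(a).as_matrix()
def ray(n,uv,z,c=None):
    c=c or cams.get_calibration(n); K=np.array(c['K']); uv=np.atleast_2d(uv).astype(float)
    k=c['k1']; d=np.c_[(uv[:,0]-K[0,2])/K[0,0],(uv[:,1]-K[1,2])/K[1,1]]
    u=d.copy()
    for _ in range(20): u=d/(1+k*(u**2).sum(1,keepdims=True))
    w=np.c_[u,np.ones(len(u))]@att(c).T; o=np.array(c['origin'])
    return o+w*((z-o[2])/w[:,2:])
E
python3 - <<'E'
from h import *
o=arm.get_obs(); print(o['position'],o['ee_rot'],o['clock'],o['force'])
print(cams.get_calibration('top'))
a=save('top','top0.png');
for t in ['blue_tub','lid','case','red_tub','spray','glasses']:
    for r in nets.find_in(t,'top')[:2]: print(t,np.round(r['point'],1),round(r['confidence'],2))
    for r in nets.regions_of(t,'top')[:1]:
        p=r['pixels']; ys,xs=np.nonzero(p); print('  ',cv2.minAreaRect(np.c_[xs,ys].astype(np.float32)),p.sum())
b=save('scene','scene0.png')
cv2.imwrite('pics/both0.png',np.vstack([a,b])[:,:,::-1])
print(arm.get_obs()['clock'])
E
```

```text
pics
[ 160.82790984 -525.6357366   212.25552465] [ 9.89009293e-01  1.47851700e-01  6.06411789e-05 -7.00130982e-04] 0.0 [ 0.49765338  0.00791311 -1.16080844]
{'K': array([[402.51628601,   0.        , 283.53177538],
       [  0.        , 402.51628601, 210.71408124],
       [  0.        ,   0.        ,   1.        ]]), 'k1': -0.06324037291413913, 'origin': array([ 437.09480928,    3.82186102, 1021.03109897]), 'attitude': array([ 0.72185335, -0.68475855,  0.07078177, -0.0708761 ])}
blue_tub [ 560.  -120.9    4.8] 0.9
   ((333.7457580566406, 245.5887451171875), (81.02940368652344, 66.65792846679688), 83.2901611328125) 5244
lid [ 516.7 -351.3   25. ] 0.92
   ((427.6768798828125, 266.07647705078125), (80.28945922851562, 65.81752014160156), 82.40535736083984) 4962
case [434.4 397.1  39.1] 0.97
   ((120.50567626953125, 284.052978515625), (61.64717483520508, 23.437288284301758), 83.8844985961914) 1390
red_tub [544.2 129.7   3.4] 0.89
   ((234.5322723388672, 246.10296630859375), (81.18022155761719, 67.97811126708984), 83.92753601074219) 5323
spray [769.6 190.8 122.6] 0.86
   ((211.80003356933594, 144.6000213623047), (42.0380744934082, 25.043960571289062), 63.43495178222656) 848
glasses [ 785.7 -148.1   30.4] 0.76
   ((342.4189147949219, 156.48648071289062), (35.8389778137207, 12.987520217895508), 9.462322235107422) 93
0.7
```

View pics/top0.png

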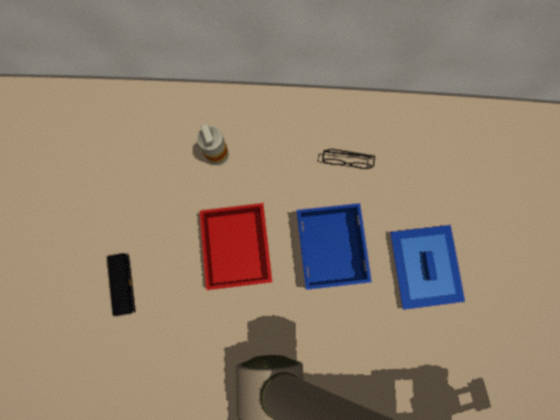

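View pics/scene0.png

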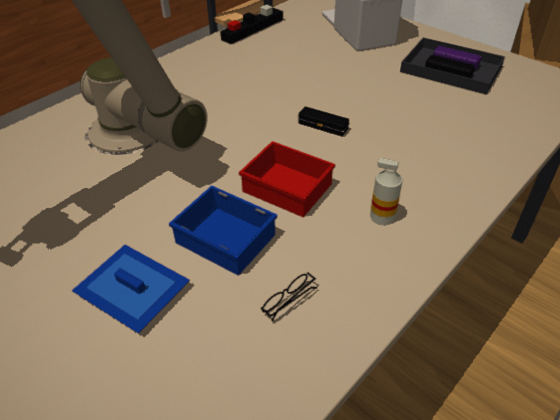

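The top view shows the red tub at (235,246), blue tub at (334,246), lid at (428,266) with its bar at (428,265), and the case at (121,284). The scene view agrees. Next I fit box models to the masks.

```bash
cat >> h.py <<'E'
from scipy.optimize import minimize
def proj(P,c):
    K=np.array(c['K']); q=(P-np.array(c['origin']))@att(c); s=q[:,:2]/q[:,2:]
    s=s*(1+c['k1']*(s**2).sum(1,keepdims=True)); return s*K[0,0]+K[:2,2]
BOX={'blue_tub':[(192,156,58,68),(184,148,0,58)],'lid':[(194,158,20,24)],'case':[(146,46,0,38),(150,48,10,30)]}
BOX['red_tub']=BOX['blue_tub']
def fit(t,n,x0,c=None):
    """x,y,yaw of thing t by overlap of its projected hull with the mask"""
    c=c or cams.get_calibration(n); m=nets.regions_of(t,n)[0]['pixels'].astype(np.uint8)
    cn=max(cv2.findContours(m,0,2)[0],key=cv2.contourArea); m=cv2.fillPoly(np.zeros_like(m),[cv2.convexHull(cn)],1).astype(float)
    V=np.array([(i*a/2,j*b/2,z) for a,b,l,h in BOX[t] for z in (l,h) for i in(-1,1) for j in(-1,1)])
    def cost(p):
        s,k=np.sin(p[2]),np.cos(p[2]); W=V@np.array([[k,s,0],[-s,k,0],[0,0,1]])+[p[0],p[1],0]
        h=cv2.convexHull(proj(W,c).astype(np.float32)); 
        g=np.zeros((1680,2240),np.uint8); cv2.fillPoly(g,[np.round((h+.5)*4*16).astype(np.int32)],1,shift=4)
        g=cv2.resize(g.astype(np.float32),(560,420),interpolation=cv2.INTER_AREA); return np.abs(g-m).sum()
    x0=np.array(x0,float); r=minimize(cost,x0,method='Nelder-Mead',options=dict(initial_simplex=np.vstack([x0,x0+[12,0,0],x0+[0,12,0],x0+[0,0,.1]]),xatol=.05,fatol=.1))
    return r.x,r.fun,m.sum()
def to(x,y,z,yaw,o=None):
    """dp [m] and twist [deg] from the current pose to pointing down at x,y,z with tool x at yaw (mod pi)"""
    o=o or arm.get_obs(); T=R.from_quat(o['ee_rot']); tx=T.as_matrix()[:,0]; y0=np.arctan2(tx[1],tx[0])
    d=(yaw-y0+np.pi/2)%np.pi-np.pi/2; yw=y0+d
    G=R.from_euler('z',yw)*R.from_euler('x',np.pi)
    print('at',np.round(o['position'],1),'dp',np.round(T.inv().apply(np.array([x,y,z])-o['position'])/1000,4),'twist',np.round(np.degrees((T.inv()*G).as_rotvec()),2),'j',np.round(o['joint_pos'],2),'w',round(o['grip_width'],1),'F',np.round(o['force'],1),'t',round(o['clock'],2))
E
python3 - <<'E'
from h import *
cams.capture('top')
for t,x in [('blue_tub',(555,-121,.1)),('lid',(517,-351,.1)),('case',(434,397,.1)),('red_tub',(544,130,.1))]: print(t,fit(t,'top',x))
to(430,0,200,.1); to(434,340,150,.1)
E
```

```text
blue_tub (array([ 5.53911416e+02, -1.13192303e+02,  1.57575617e-01]), np.float64(203.625), np.float64(5507.0))
lid (array([ 5.19803059e+02, -3.54304645e+02,  1.73497835e-01]), np.float64(148.125), np.float64(5068.0))
case (array([4.33905053e+02, 4.02860812e+02, 2.50553717e-01]), np.float64(59.1875), np.float64(1475.0))
red_tub (array([5.41372325e+02, 1.20950002e+02, 1.72600477e-01]), np.float64(120.125), np.float64(5374.0))
at [ 160.9 -525.9  212.9] dp [ 0.4112 -0.4242  0.0128] twist [ 0.    0.   11.28] j [-1.49  0.38  1.3  -0.    1.46 -0.22] w 87.9 F [ 0.  -1.  -0.1] t 0.95
at [ 160.9 -525.9  212.9] dp [ 0.5145 -0.7482  0.0628] twist [ 0.    0.   11.28] j [-1.49  0.38  1.3  -0.    1.46 -0.22] w 87.9 F [ 0.  -1.  -0.1] t 0.95
```

Call:
jog_arm([
  {"dp": [0.411, -0.424, 0.0], "twist": [0, 0, 5], "hand": 0},
  {"dp": [0.411, -0.424, 0.0], "twist": [0, 0, 5], "hand": 0},
  {"dp": [0.411, -0.424, 0.0], "twist": [0, 0, 5], "hand": 0},
  {"dp": [0.411, -0.424, 0.0], "twist": [0, 0, 5], "hand": 0},
  {"dp": [0.411, -0.424, 0.0], "twist": [0, 0, 5], "hand": 0},
  {"dp": [0.411, -0.424, 0.0], "twist": [0, 0, 5], "hand": 0},
  {"dp": [0.411, -0.424, 0.0], "twist": [0, 0, 5], "hand": 0},
  {"dp": [0.411, -0.424, 0.0], "twist": [0, 0, 5], "hand": 0},
])

```text
clock: 1.62
position: [313.1, -227.4, 213.1]
ee_rot: [0.995, 0.104, 0.0, 0.0]
force: [0.6, -1.0, 0.3]
grip_width: 88.2
```

```bash
python3 -c "
from h import *
to(450,0,212,.2); to(434,380,180,.2)"
```

```text
at [ 313.1 -227.4  213.1] dp [ 0.1811 -0.194   0.001 ] twist [ 0.03 -0.02  0.51] j [-0.94  0.09  1.7   0.    1.35  0.43] w 88.2 F [ 0.6 -1.   0.3] t 1.62
at [ 313.1 -227.4  213.1] dp [ 0.2442 -0.5691  0.0328] twist [ 0.03 -0.02  0.51] j [-0.94  0.09  1.7   0.    1.35  0.43] w 88.2 F [ 0.6 -1.   0.3] t 1.62
```

Call:
jog_arm([
  {"dp": [0.18, -0.194, 0.0], "twist": [0, 0, 0], "hand": 0},
  {"dp": [0.18, -0.194, 0.0], "twist": [0, 0, 0], "hand": 0},
  {"dp": [0.18, -0.194, 0.0], "twist": [0, 0, 0], "hand": 0},
  {"dp": [0.244, -0.569, 0.0], "twist": [0, 0, 0], "hand": 0},
  {"dp": [0.244, -0.569, 0.0], "twist": [0, 0, 0], "hand": 0},
  {"dp": [0.244, -0.569, 0.0], "twist": [0, 0, 0], "hand": 0},
  {"dp": [0.244, -0.569, 0.0], "twist": [0, 0, 0], "hand": 0},
  {"dp": [0.244, -0.569, 0.0], "twist": [0, 0, 0], "hand": 0},
])

```text
clock: 2.28
position: [399.8, 87.3, 213.1]
ee_rot: [0.995, 0.105, 0.0, 0.0]
force: [1.1, -0.3, -0.2]
grip_width: 88.1
```

```bash
python3 -c "
from h import *
to(434,380,180,.22)"
```

```text
at [399.8  87.3 213.1] dp [ 0.0943 -0.2792  0.0331] twist [ 0.01 -0.04 -0.6 ] j [-0.08  0.13  1.65 -0.    1.36  1.28] w 88.1 F [ 1.1 -0.3 -0.2] t 2.28
```

Call:
jog_arm([
  {"dp": [0.094, -0.279, 0.013], "twist": [0, 0, 0], "hand": 0},
  {"dp": [0.094, -0.279, 0.013], "twist": [0, 0, 0], "hand": 0},
  {"dp": [0.094, -0.279, 0.013], "twist": [0, 0, 0], "hand": 0},
  {"dp": [0.094, -0.279, 0.013], "twist": [0, 0, 0], "hand": 0},
  {"dp": [0.094, -0.279, 0.013], "twist": [0, 0, 0], "hand": 0},
  {"dp": [0.094, -0.279, 0.013], "twist": [0, 0, 0], "hand": 0},
  {"dp": [0.094, -0.279, 0.013], "twist": [0, 0, 0], "hand": 0},
  {"dp": [0.094, -0.279, 0.013], "twist": [0, 0, 0], "hand": 0},
])

```text
clock: 2.95
position: [433.6, 382.8, 198.7]
ee_rot: [0.994, 0.107, -0.0, -0.001]
force: [-1.1, -0.3, -1.1]
grip_width: 88.0
```

```bash
python3 - <<'E'
from h import *
c=cams.get_calibration('wrist'); save('wrist','w1.png'); print(c['origin'])
for r in nets.find_in('case','wrist')[:2]: print(r)
try: x,f,n=fit('case','wrist',(434,402,.22),c); print(x,f,n); to(x[0],x[1],60,x[2])
except Exception as e: print(e)
E
```

```text
[508.88762399 398.92247531 370.49192454]
{'point': [442.8, 404.9, 37.4], 'confidence': 0.76}
[4.34180526e+02 4.04557662e+02 2.27883848e-01] 313.125 8807.0
at [433.7 377.4 199.5] dp [ 0.0062 -0.0266  0.1395] twist [ 0.03  0.04 -1.  ] j [ 0.51  0.43  1.25 -0.    1.46  1.87] w 88.1 F [-0.1 -1.4 -1.6] t 3.1
```

View pics/w1.png

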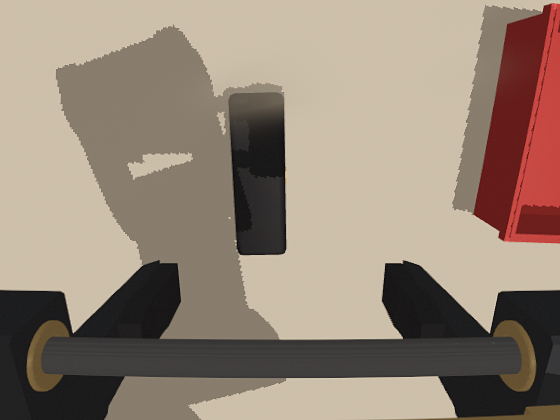

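The wrist view shows the case in full, centred near (258,173), and the fit agrees with the top camera. I'm descending onto it.

Call:
jog_arm([
  {"dp": [0.006, -0.027, 0.04], "twist": [0, 0, -1], "hand": 0},
  {"dp": [0.006, -0.027, 0.08], "twist": [0, 0, -1], "hand": 0},
  {"dp": [0.006, -0.027, 0.12], "twist": [0, 0, -1], "hand": 0},
  {"dp": [0.006, -0.027, 0.14], "twist": [0, 0, -1], "hand": 0},
  {"dp": [0.006, -0.027, 0.165], "twist": [0, 0, -1], "hand": 0},
  {"dp": [0.006, -0.027, 0.182], "twist": [0, 0, -1], "hand": 0},
  {"dp": [0.006, -0.027, 0.189], "twist": [0, 0, -1], "hand": 0},
  {"dp": [0.006, -0.027, 0.19], "twist": [0, 0, -1], "hand": 0},
])

```text
clock: 3.77
position: [434.2, 403.7, 9.2]
ee_rot: [0.994, 0.112, -0.001, 0.0]
force: [0.3, -1.2, -0.6]
grip_width: 88.5
```

Call:
jog_arm([
  {"dp": [0, 0, 0], "twist": [0, 0, 0], "hand": 255},
  {"dp": [0, 0, 0], "twist": [0, 0, 0], "hand": 255},
  {"dp": [0, 0, 0], "twist": [0, 0, 0], "hand": 255},
  {"dp": [0, 0, 0], "twist": [0, 0, 0], "hand": 255},
  {"dp": [0, 0, 0], "twist": [0, 0, 0], "hand": 255},
  {"dp": [0, 0, 0], "twist": [0, 0, 0], "hand": 255},
], squeeze=25)

```text
clock: 4.27
position: [434.4, 405.3, 10.3]
ee_rot: [0.994, 0.113, 0.0, -0.0]
force: [0.9, -2.5, 1.2]
grip_width: 50.3
```

Call:
jog_arm([
  {"dp": [0, 0, -0.02], "twist": [0, 0, 0], "hand": 255},
  {"dp": [0, 0, -0.05], "twist": [0, 0, 0], "hand": 255},
  {"dp": [0, 0, -0.09], "twist": [0, 0, 0], "hand": 255},
  {"dp": [0, 0, -0.13], "twist": [0, 0, 0], "hand": 255},
  {"dp": [0, 0, -0.16], "twist": [0, 0, 0], "hand": 255},
  {"dp": [0, 0, -0.16], "twist": [0, 0, 0], "hand": 255},
])

```text
clock: 4.77
position: [436.2, 406.6, 176.7]
ee_rot: [0.994, 0.113, 0.005, -0.003]
force: [1.2, 0.1, 0.9]
grip_width: 10.4
```

```bash
python3 -c "
from h import *
save('wrist','w2.png')
to(554,-113,170,.158);to(500,130,170,.158)"
```

```text
at [435.2 406.  173.2] dp [-0.0012  0.5324  0.002 ] twist [-0.14 -0.37  3.96] j [0.55 0.49 1.24 0.   1.41 1.9 ] w 6.4 F [ 0.4 -0.2 -1. ] t 4.82
at [435.2 406.  173.2] dp [0.0009 0.2835 0.0026] twist [-0.14 -0.37  3.96] j [0.55 0.49 1.24 0.   1.41 1.9 ] w 6.4 F [ 0.4 -0.2 -1. ] t 4.82
```

View pics/w2.png

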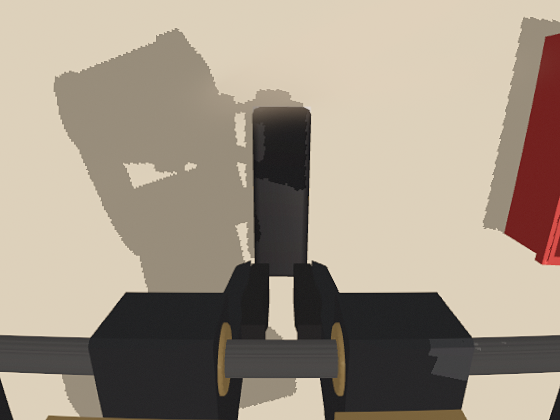

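The fingers were still closing when I lifted, so the case is still on the counter at about (282,190). I'll open, refit and grasp again with a longer close.

Call:
jog_arm([
  {"dp": [0, 0, 0], "twist": [0, 0, 0], "hand": 0},
  {"dp": [0, 0, 0], "twist": [0, 0, 0], "hand": 0},
  {"dp": [0, 0, 0], "twist": [0, 0, 0], "hand": 0},
  {"dp": [0, 0, 0], "twist": [0, 0, 0], "hand": 0},
  {"dp": [0, 0, 0], "twist": [0, 0, 0], "hand": 0},
  {"dp": [0, 0, 0], "twist": [0, 0, 0], "hand": 0},
  {"dp": [0, 0, 0], "twist": [0, 0, 0], "hand": 0},
  {"dp": [0, 0, 0], "twist": [0, 0, 0], "hand": 0},
])

```text
clock: 5.48
position: [434.3, 405.2, 169.7]
ee_rot: [0.994, 0.113, -0.0, 0.0]
force: [0.0, -0.1, 0.5]
grip_width: 57.4
```

```bash
python3 - <<'E'
from h import *
for n in('wrist','top'):
    c=cams.get_calibration(n); cams.capture(n)
    x,f,m=fit('case',n,(434,402,.22),c); print(n,x,f,m); to(x[0],x[1],8,x[2])
E
```

```text
wrist [4.31491242e+02 4.06264804e+02 2.20069225e-01] 405.125 10212.0
at [434.2 405.3 169.9] dp [-0.0025 -0.0016  0.1619] twist [-0.    0.    0.39] j [0.55 0.49 1.24 0.   1.41 1.9 ] w 65.6 F [ 0.1 -0.   0.3] t 5.58Traceback (most recent call last):
  File "<stdin>", line 4, in <module>
  File "h.py", line 23, in fit
    c=c or cams.get_calibration(n); m=nets.regions_of(t,n)[0]['pixels'].astype(np.uint8)
                                      ~~~~~~~~~~~~~~~~~~~~^^^
IndexError: list index out of range
```

Call:
jog_arm([
  {"dp": [-0.002, 0, 0.04], "twist": [0, 0, 0], "hand": 0},
  {"dp": [-0.002, 0, 0.07], "twist": [0, 0, 0], "hand": 0},
  {"dp": [-0.002, 0, 0.09], "twist": [0, 0, 0], "hand": 0},
  {"dp": [-0.002, 0, 0.1], "twist": [0, 0, 0], "hand": 0},
  {"dp": [-0.002, 0, 0.125], "twist": [0, 0, 0], "hand": 0},
  {"dp": [-0.002, 0, 0.15], "twist": [0, 0, 0], "hand": 0},
  {"dp": [-0.002, 0, 0.16], "twist": [0, 0, 0], "hand": 0},
  {"dp": [-0.002, 0, 0.161], "twist": [0, 0, 0], "hand": 0},
])

```text
clock: 6.35
position: [431.8, 404.4, 7.5]
ee_rot: [0.994, 0.113, -0.001, 0.001]
force: [-0.7, 0.2, -0.4]
grip_width: 88.3
```

Call:
jog_arm([
  {"dp": [0, 0, 0], "twist": [0, 0, 0], "hand": 255},
  {"dp": [0, 0, 0], "twist": [0, 0, 0], "hand": 255},
  {"dp": [0, 0, 0], "twist": [0, 0, 0], "hand": 255},
  {"dp": [0, 0, 0], "twist": [0, 0, 0], "hand": 255},
  {"dp": [0, 0, 0], "twist": [0, 0, 0], "hand": 255},
  {"dp": [0, 0, 0], "twist": [0, 0, 0], "hand": 255},
  {"dp": [0, 0, 0], "twist": [0, 0, 0], "hand": 255},
  {"dp": [0, 0, 0], "twist": [0, 0, 0], "hand": 255},
], squeeze=25)

```text
clock: 7.02
position: [432.4, 404.9, 9.3]
ee_rot: [0.994, 0.113, 0.0, -0.0]
force: [0.1, -0.5, 4.2]
grip_width: 47.4
```

Call:
jog_arm([
  {"dp": [0, 0, 0], "twist": [0, 0, 0], "hand": 255},
  {"dp": [0, 0, 0], "twist": [0, 0, 0], "hand": 255},
  {"dp": [0, 0, 0], "twist": [0, 0, 0], "hand": 255},
])

```text
clock: 7.27
position: [432.5, 404.9, 9.3]
ee_rot: [0.994, 0.113, 0.0, -0.0]
force: [-1.0, -0.5, 5.2]
grip_width: 47.2
```

Call:
jog_arm([
  {"dp": [0, 0, -0.02], "twist": [0, 0, 0], "hand": 255},
  {"dp": [0, 0, -0.05], "twist": [0, 0, 0], "hand": 255},
  {"dp": [0, 0, -0.09], "twist": [0, 0, 0], "hand": 255},
  {"dp": [0, 0, -0.13], "twist": [0, 0, 0], "hand": 255},
  {"dp": [0, 0, -0.16], "twist": [0, 0, 0], "hand": 255},
  {"dp": [0, 0, -0.17], "twist": [0, 0, 0], "hand": 255},
])

```text
clock: 7.77
position: [433.4, 405.5, 183.4]
ee_rot: [0.994, 0.113, 0.003, -0.001]
force: [0.1, -0.9, -1.2]
grip_width: 47.4
```

```bash
python3 -c "
from h import *
to(554,-113,175,.158)"
```

```text
at [433.4 405.5 183.4] dp [0.0007 0.5324 0.0072] twist [-0.14 -0.38  3.96] j [ 0.55  0.48  1.23 -0.    1.43  1.9 ] w 47.4 F [ 0.1 -0.9 -1.2] t 7.77
```

Call:
jog_arm([
  {"dp": [0.0, 0.04, 0], "twist": [0, 0, 4], "hand": 255},
  {"dp": [0.0, 0.08, 0], "twist": [0, 0, 4], "hand": 255},
  {"dp": [0.0, 0.12, 0], "twist": [0, 0, 4], "hand": 255},
  {"dp": [0.0, 0.16, 0], "twist": [0, 0, 4], "hand": 255},
  {"dp": [0.0, 0.2, 0], "twist": [0, 0, 4], "hand": 255},
  {"dp": [0.0, 0.24, 0], "twist": [0, 0, 4], "hand": 255},
  {"dp": [0.0, 0.28, 0], "twist": [0, 0, 4], "hand": 255},
  {"dp": [0.0, 0.32, 0], "twist": [0, 0, 4], "hand": 255},
])

```text
clock: 8.43
position: [503.7, 91.1, 177.3]
ee_rot: [0.997, 0.079, -0.001, -0.0]
force: [0.7, 0.2, -1.0]
grip_width: 47.2
```

Call:
jog_arm([
  {"dp": [0.0, 0.04, 0], "twist": [0, 0, 0], "hand": 255},
  {"dp": [0.0, 0.07, 0], "twist": [0, 0, 0], "hand": 255},
  {"dp": [0.0, 0.07, 0], "twist": [0, 0, 0], "hand": 255},
  {"dp": [0.0, 0.07, 0], "twist": [0, 0, 0], "hand": 255},
])

```text
clock: 8.77
position: [514.9, 22.6, 177.3]
ee_rot: [0.997, 0.077, -0.001, -0.0]
force: [0.3, 1.5, -0.6]
grip_width: 47.7
```

```bash
python3 - <<'E'
from h import *
c=cams.get_calibration('wrist'); save('wrist','w3.png')
x,f,m=fit('blue_tub','wrist',(554,-113,.16),c); print(x,f,m); to(x[0],x[1],180,x[2])
to(554,-113,175,.158)
E
```

```text
[ 5.53627440e+02 -1.12028472e+02  1.61292348e-01] 990.375 49200.0
at [514.7  24.5 177.9] dp [ 0.017   0.1409 -0.0023] twist [-0.05  0.1  -0.22] j [-0.18  0.35  1.45  0.    1.34  1.23] w 47.0 F [ 0.2  1.1 -1.7] t 8.87
at [514.7  24.5 177.9] dp [0.0172 0.1419 0.0027] twist [-0.05  0.1  -0.03] j [-0.18  0.35  1.45  0.    1.34  1.23] w 47.0 F [ 0.2  1.1 -1.7] t 8.87
```

View pics/w3.png

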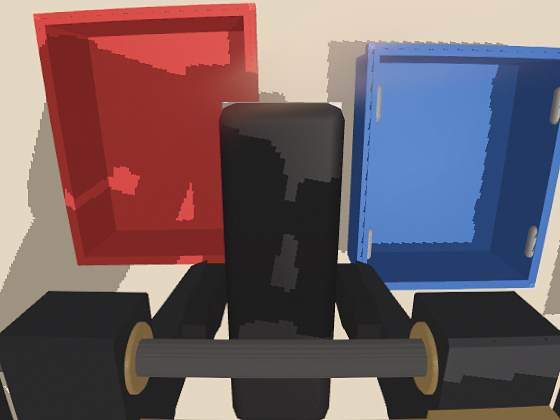

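The view shows the case held firmly and level. The blue tub (right, snap pads visible) fits at (553.6, -112), matching the top view. I'm moving over it and lowering.

Call:
jog_arm([
  {"dp": [0.005, 0.04, 0], "twist": [0, 0, 0], "hand": 255},
  {"dp": [0.01, 0.08, 0], "twist": [0, 0, 0], "hand": 255},
  {"dp": [0.015, 0.12, 0], "twist": [0, 0, 0], "hand": 255},
  {"dp": [0.017, 0.141, 0], "twist": [0, 0, 0], "hand": 255},
  {"dp": [0.017, 0.141, 0.03], "twist": [0, 0, 0], "hand": 255},
  {"dp": [0.017, 0.141, 0.06], "twist": [0, 0, 0], "hand": 255},
  {"dp": [0.017, 0.141, 0.08], "twist": [0, 0, 0], "hand": 255},
  {"dp": [0.017, 0.141, 0.08], "twist": [0, 0, 0], "hand": 255},
])

```text
clock: 9.53
position: [552.0, -110.5, 94.6]
ee_rot: [0.997, 0.079, -0.004, -0.002]
force: [-0.5, 0.4, -1.3]
grip_width: 47.7
```

```bash
python3 - <<'E'
from h import *
to(553.6,-112.3,15,.16)
E
```

```text
at [ 552.  -110.5   94.6] dp [0.0018 0.0024 0.0796] twist [-0.27  0.41 -0.06] j [-0.41  0.52  1.43  0.    1.2   1.  ] w 47.7 F [-0.5  0.4 -1.3] t 9.53
```

Call:
jog_arm([
  {"dp": [0.001, 0.001, 0.02], "twist": [0, 0, 0], "hand": 255},
  {"dp": [0.001, 0.001, 0.04], "twist": [0, 0, 0], "hand": 255},
  {"dp": [0.001, 0.001, 0.06], "twist": [0, 0, 0], "hand": 255},
  {"dp": [0.001, 0.001, 0.07], "twist": [0, 0, 0], "hand": 255},
  {"dp": [0.001, 0.001, 0.078], "twist": [0, 0, 0], "hand": 255},
  {"dp": [0.001, 0.001, 0.08], "twist": [0, 0, 0], "hand": 255},
  {"dp": [0.001, 0.001, 0.08], "twist": [0, 0, 0], "hand": 255},
  {"dp": [0.001, 0.001, 0.08], "twist": [0, 0, 0], "hand": 255},
])

```text
clock: 10.2
position: [555.9, -113.6, 19.9]
ee_rot: [0.997, 0.079, 0.001, 0.0]
force: [0.7, -0.9, -1.2]
grip_width: 47.1
```

Call:
jog_arm([
  {"dp": [0, 0, 0], "twist": [0, 0, 0], "hand": 64},
  {"dp": [0, 0, 0], "twist": [0, 0, 0], "hand": 64},
  {"dp": [0, 0, 0], "twist": [0, 0, 0], "hand": 64},
  {"dp": [0, 0, 0], "twist": [0, 0, 0], "hand": 64},
  {"dp": [0, 0, 0], "twist": [0, 0, 0], "hand": 64},
  {"dp": [0, 0, 0], "twist": [0, 0, 0], "hand": 64},
])

```text
clock: 10.7
position: [555.3, -113.6, 18.9]
ee_rot: [0.997, 0.078, 0.0, 0.0]
force: [-0.0, -0.2, 0.1]
grip_width: 66.2
```

Call:
jog_arm([
  {"dp": [0, 0, -0.02], "twist": [0, 0, 0], "hand": 64},
  {"dp": [0, 0, -0.06], "twist": [0, 0, 0], "hand": 64},
  {"dp": [0, 0, -0.1], "twist": [0, 0, 0], "hand": 64},
  {"dp": [0, 0, -0.14], "twist": [0, 0, 0], "hand": 64},
  {"dp": [0, 0.04, -0.16], "twist": [0, 0, 0], "hand": 64},
  {"dp": [0, 0.08, -0.16], "twist": [0, 0, 0], "hand": 64},
  {"dp": [0, 0.12, -0.16], "twist": [0, 0, 0], "hand": 64},
  {"dp": [0, 0.12, -0.16], "twist": [0, 0, 0], "hand": 64},
])

```text
clock: 11.37
position: [574.3, -238.5, 178.5]
ee_rot: [0.997, 0.076, 0.0, 0.001]
force: [-0.5, 0.2, -0.6]
grip_width: 65.7
```

```bash
python3 - <<'E'
from h import *
c=cams.get_calibration('wrist'); save('wrist','w4.png')
for t,x in [('lid',(520,-354,.17)),('case',(555,-113,.16)),('blue_tub',(554,-112,.16))]:
    try: print(t,fit(t,'wrist',x,c))
    except Exception as e: print(t,e)
to(519.8,-354.3,60,.173)
E
```

```text
lid (array([ 5.18550075e+02, -3.53180043e+02,  1.62498324e-01]), np.float64(2389.0625), np.float64(28880.0))
case (array([ 5.54336230e+02, -1.12134408e+02,  1.53454494e-01]), np.float64(285.8125), np.float64(11273.0))
blue_tub (array([ 5.53797857e+02, -1.11706391e+02,  1.56262742e-01]), np.float64(1230.75), np.float64(47600.0))
at [ 573.9 -231.2  178.7] dp [-0.0727  0.1132  0.1186] twist [-0.05  0.03 -0.88] j [-0.57  0.53  1.15  0.    1.46  0.84] w 65.9 F [ 0.1  0.7 -0. ] t 11.57
```

View pics/w4.png

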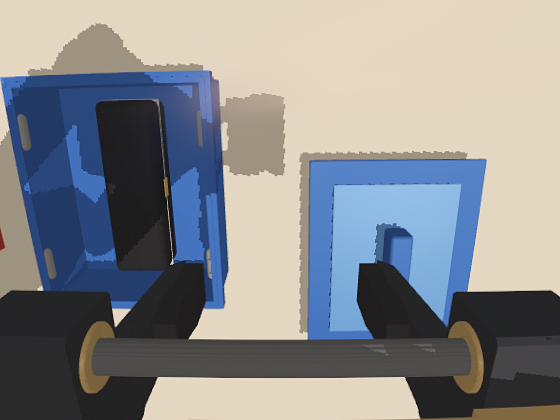

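The case lies flat in the tub, at (135,185). The lid's flange is partly hidden by the finger, so I back off for a clear view.

Call:
jog_arm([
  {"dp": [-0.035, 0.02, 0], "twist": [0, 0, 0], "hand": 64},
  {"dp": [-0.07, 0.04, 0], "twist": [0, 0, 0], "hand": 64},
  {"dp": [-0.105, 0.06, 0], "twist": [0, 0, 0], "hand": 64},
  {"dp": [-0.14, 0.08, 0], "twist": [0, 0, 0], "hand": 64},
  {"dp": [-0.18, 0.1, 0], "twist": [0, 0, 0], "hand": 64},
  {"dp": [-0.18, 0.11, 0], "twist": [0, 0, 0], "hand": 64},
  {"dp": [-0.18, 0.11, 0], "twist": [0, 0, 0], "hand": 64},
  {"dp": [-0.18, 0.11, 0], "twist": [0, 0, 0], "hand": 64},
])

```text
clock: 12.23
position: [414.1, -368.0, 179.0]
ee_rot: [0.997, 0.079, 0.0, -0.0]
force: [-0.6, 0.0, 0.7]
grip_width: 66.1
```

```bash
python3 - <<'E'
from h import *
c=cams.get_calibration('wrist'); save('wrist','w5.png')
for t,x in [('lid',(519,-354,.17)),('blue_tub',(554,-112,.16))]:
    try: x,f,n=fit(t,'wrist',x,c); print(t,x,f,n)
    except Exception as e: print(t,e)
    if t=='lid': to(x[0],x[1],28,x[2])
for r in nets.find_in('lid_grip','wrist')[:1]: print(r)
E
```

```text
lid [ 5.18760474e+02 -3.53307932e+02  1.65239552e-01] 288.875 33840.0
at [ 414.6 -367.4  178.9] dp [0.105  0.0027 0.1509] twist [-0.02 -0.01 -0.33] j [-0.94  0.41  1.35  0.    1.38  0.47] w 65.9 F [0.1 0.4 0.1] t 12.33
blue_tub [ 5.53232904e+02 -1.12197643e+02  1.64560044e-01] 1405.5625 8292.0
{'point': [497.9, -355.4, 28.4], 'confidence': 0.88}
```

View pics/w5.png

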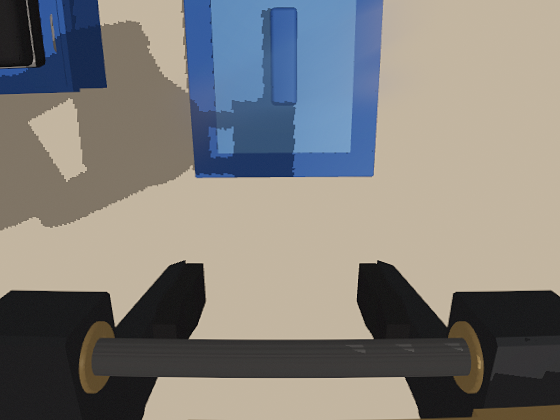

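The bar grip is at about (284,55) and the lid's left, right and near edges fit cleanly at (518.8, -353.3, yaw 0.165). I'm moving above it first, then descending.

Call:
jog_arm([
  {"dp": [0.035, 0.001, 0.02], "twist": [0, 0, 0], "hand": 64},
  {"dp": [0.07, 0.002, 0.04], "twist": [0, 0, 0], "hand": 64},
  {"dp": [0.1, 0.003, 0.06], "twist": [0, 0, 0], "hand": 64},
  {"dp": [0.105, 0.003, 0.08], "twist": [0, 0, 0], "hand": 64},
  {"dp": [0.105, 0.003, 0.1], "twist": [0, 0, 0], "hand": 64},
  {"dp": [0.105, 0.003, 0.11], "twist": [0, 0, 0], "hand": 64},
  {"dp": [0.105, 0.003, 0.11], "twist": [0, 0, 0], "hand": 64},
  {"dp": [0.105, 0.003, 0.11], "twist": [0, 0, 0], "hand": 64},
])

```text
clock: 13.1
position: [517.9, -355.2, 69.3]
ee_rot: [0.997, 0.079, 0.0, 0.0]
force: [-0.0, -0.6, 1.1]
grip_width: 66.1
```

```bash
python3 - <<'E'
from h import *
print(ray('wrist',[0,0],0)[0]); to(518.8,-353.3,26,.165)
E
```

```text
[ 625.32440584 -167.77490289    0.        ]
at [ 517.9 -355.2   69.3] dp [ 0.0012 -0.0017  0.0433] twist [ 0.   -0.   -0.42] j [-0.79  0.64  1.27  0.    1.23  0.62] w 66.1 F [-0.  -0.6  1.1] t 13.1
```

Call:
jog_arm([
  {"dp": [0.001, -0.002, 0.02], "twist": [0, 0, -0.4], "hand": 64},
  {"dp": [0.001, -0.002, 0.035], "twist": [0, 0, -0.4], "hand": 64},
  {"dp": [0.001, -0.002, 0.043], "twist": [0, 0, -0.4], "hand": 64},
  {"dp": [0.001, -0.002, 0.043], "twist": [0, 0, -0.4], "hand": 64},
  {"dp": [0.001, -0.002, 0.043], "twist": [0, 0, -0.4], "hand": 255},
  {"dp": [0.001, -0.002, 0.043], "twist": [0, 0, -0.4], "hand": 255},
  {"dp": [0.001, -0.002, 0.043], "twist": [0, 0, -0.4], "hand": 255},
  {"dp": [0.001, -0.002, 0.043], "twist": [0, 0, -0.4], "hand": 255},
], squeeze=55)

```text
clock: 13.77
position: [518.6, -353.6, 26.7]
ee_rot: [0.997, 0.082, 0.0, 0.001]
force: [0.3, -0.7, 0.2]
grip_width: 41.1
```

Call:
jog_arm([
  {"dp": [0, 0, 0], "twist": [0, 0, 0], "hand": 255},
  {"dp": [0, 0, 0], "twist": [0, 0, 0], "hand": 255},
  {"dp": [0, 0, 0], "twist": [0, 0, 0], "hand": 255},
  {"dp": [0, 0, 0], "twist": [0, 0, 0], "hand": 255},
  {"dp": [0, 0, 0], "twist": [0, 0, 0], "hand": 255},
  {"dp": [0, 0, 0], "twist": [0, 0, 0], "hand": 255},
  {"dp": [0, 0, 0], "twist": [0, 0, 0], "hand": 255},
])

```text
clock: 14.35
position: [518.3, -353.3, 25.8]
ee_rot: [0.997, 0.082, -0.0, -0.0]
force: [-0.0, 0.2, -0.2]
grip_width: 0.4
```

The grip closed on nothing, so I need to look.

```bash
python3 - <<'E'
from h import *
c=cams.get_calibration('wrist'); a=save('wrist','w6.png'); b=save('scene','s6.png')
cv2.imwrite('pics/m6.png',np.hstack([cv2.resize(a,(400,300)),b[150:390,20:340].repeat(1,0)[:240] if 0 else cv2.resize(b[180:390,20:300],(400,300))])[:,:,::-1])
d=cams.get_calibration('scene')
for n,k in (('wrist',c),('scene',d)):
    for r in nets.find_in('lid','%s'%n)[:1]: print(n,r)
    try: print(fit('lid',n,(519,-353,.16),k))
    except Exception as e: print(e)
E
```

```text
wrist {'point': [567.2, -344.9, 29.7], 'confidence': 0.95}
(array([ 5.19503459e+02, -3.52989360e+02,  1.61310589e-01]), np.float64(28669.3125), np.float64(86319.0))
scene {'point': [546.4, -368.9, 26.7], 'confidence': 0.77}
(array([ 5.19449631e+02, -3.52367130e+02,  1.62823076e-01]), np.float64(621.0), np.float64(4936.0))
```

View pics/m6.png

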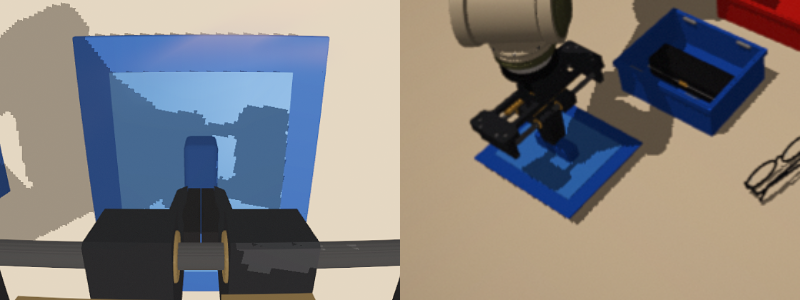

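```bash
python3 - <<'E'
from h import *
c=cams.get_calibration('wrist')
s=1.4
for nm,p in dict(barTopFarL=(187,137),barTopFarR=(217,137),top_near=(203,160)).items(): print(nm,ray('wrist',np.array(p)*s,50,c)[0].round(1))
print('flange far',ray('wrist',[[75*s,37*s],[328*s,37*s]],24,c).round(1))
P=np.array([[(i,j,z)] for z in (24,50) for i in(-35,35) for j in(-10,10)]).reshape(-1,3).astype(float)
W=R.from_euler('z',.163).apply(P)+[519,-353,0]; print((proj(W,c)).round())
print('tip px',proj(np.array([arm.get_obs()['position']]),c)/1)
to(519,-353,26,.163)
E
```

```text
barTopFarL [ 556.4 -339.2   50. ]
barTopFarR [ 559.1 -355.9   50. ]
top_near [ 544.3 -350.4   50. ]
flange far [[ 600.8 -262.2   24. ]
 [ 625.9 -414.1   24. ]]
[[300. 316.]
 [262. 316.]
 [302. 187.]
 [259. 187.]
 [302. 347.]
 [259. 347.]
 [305. 202.]
 [256. 202.]]
tip px [[281.01338021 257.97357725]]
at [ 518.4 -353.3   25.9] dp [ 0.0007 -0.0002 -0.0001] twist [0.   0.   0.07] j [-0.79  0.69  1.32 -0.    1.13  0.62] w 0.8 F [-0.2  0.7  0.6] t 14.65
```

```bash
python3 -c "
import cv2
a=cv2.imread('pics/w6.png')[170:420,130:430]
b=cv2.imread('pics/s6.png')[230:340,60:200]
cv2.imwrite('pics/m6b.png',cv2.hconcat([cv2.resize(a,(400,333)),cv2.resize(b,(400,333),interpolation=cv2.INTER_CUBIC)]))"
```

```text
(no output)
```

View pics/m6b.png

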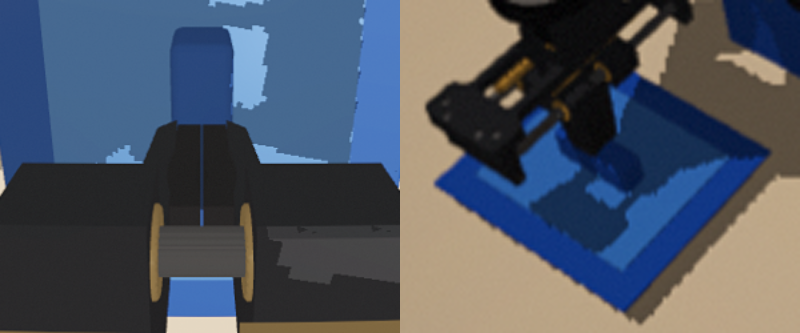

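```bash
python3 - <<'E'
from h import *
d=cams.get_calibration('scene')
P=np.array([(i,j,z) for z in (24,50) for i in(-35,35) for j in(-10,10)],float)
W=R.from_euler('z',.163).apply(P)+[519,-353,0]
print('bar px in crop',((proj(W,d)-[60,230])/[.35,.3303]).round())
o=arm.get_obs()
print('tip crop',((proj(o['position'][None],d)-[60,230])/[.35,.3303]).round())
im=cv2.imread('pics/s6.png')
q=cv2.resize(im,None,fx=6,fy=6,interpolation=cv2.INTER_CUBIC)
def dr(q,c,s,o):
    for w,col in((W,(0,255,255)),(np.array([o['position'],o['position']+[0,0,50]]),(0,0,255))):
        for p in (proj(w,c)+.5)*s: cv2.circle(q,tuple(int(v) for v in p),3,col,-1)
dr(q,d,6,o)
q=q[240*6:340*6,70*6:136*6+0]; 
w=cv2.imread('pics/w6.png'); w=cv2.resize(w,None,fx=2,fy=2); dr(w,cams.get_calibration('wrist'),2,o); w=w[340:800,370:770]
cv2.imwrite('pics/m6c.png',cv2.hconcat([cv2.resize(q,(396,600)),cv2.resize(w,(400,600))]))
# bar in w5 : camera pose then = TCP at 414.6,-367.4,178.9, same attitude/offset
c=cams.get_calibration('wrist'); c['origin']=np.array(c['origin'])+np.array([414.6,-367.4,178.9])-o['position']
print(ray('',[[270,8],[297,8],[271,103],[296,103]],50,c).round(1))
E
```

```text
bar px in crop [[159. 154.]
 [178. 135.]
 [227. 197.]
 [246. 178.]
 [151. 130.]
 [171. 112.]
 [220. 173.]
 [239. 154.]]
tip crop [[201. 164.]]
[[ 550.2 -337.    50. ]
 [ 553.3 -356.3   50. ]
 [ 484.  -348.2   50. ]
 [ 487.1 -367.2   50. ]]
```

View pics/m6c.png

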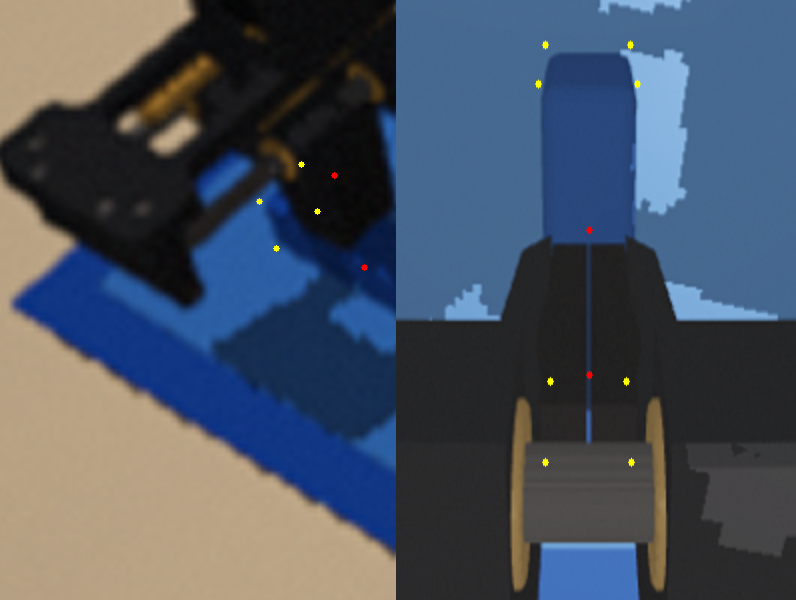

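Call:
jog_arm([
  {"dp": [0, 0, -0.01], "twist": [0, 0, 0], "hand": 255},
  {"dp": [0, 0, -0.02], "twist": [0, 0, 0], "hand": 255},
  {"dp": [0, 0, -0.03], "twist": [0, 0, 0], "hand": 255},
  {"dp": [0, 0, -0.04], "twist": [0, 0, 0], "hand": 255},
  {"dp": [0, 0, -0.05], "twist": [0, 0, 0], "hand": 255},
  {"dp": [0, 0, -0.06], "twist": [0, 0, 0], "hand": 255},
  {"dp": [0, 0, -0.06], "twist": [0, 0, 0], "hand": 255},
])

```text
clock: 15.23
position: [519.1, -354.0, 88.6]
ee_rot: [0.997, 0.082, 0.001, 0.002]
force: [0.1, 0.3, -0.1]
grip_width: 0.4
```

```bash
python3 - <<'E'
from h import *
c=cams.get_calibration('wrist'); a=save('wrist','w7.png'); b=save('scene','s7.png')
print(fit('lid','scene',(519,-353,.16)))
o=arm.get_obs(); to(519,-353,26,.163)
a=cv2.cvtColor(a,4); p=proj(o['position'][None],c)[0]; cv2.circle(a,tuple(int(v) for v in p),3,(0,0,255),-1)
d=cams.get_calibration('scene'); b=cv2.cvtColor(b,4); p=proj(o['position'][None],d)[0]; 
b=cv2.resize(b[200:350,60:210],(420,420),interpolation=cv2.INTER_CUBIC); cv2.circle(b,tuple(int(v) for v in (p-[60,200])*2.8),3,(0,0,255),-1)
cv2.imwrite('pics/m7.png',cv2.hconcat([cv2.resize(a[100:400,130:430],(375,420)),b]))
E
```

```text
(array([ 5.18774681e+02, -3.52120971e+02,  1.57959091e-01]), np.float64(220.375), np.float64(5324.0))
at [ 518.2 -353.1   85.6] dp [0.0008 0.     0.0596] twist [-0.03  0.02  0.07] j [-0.79  0.62  1.26  0.    1.26  0.62] w 0.7 F [-0.8 -0.7  0. ] t 15.38
```

View pics/m7.png

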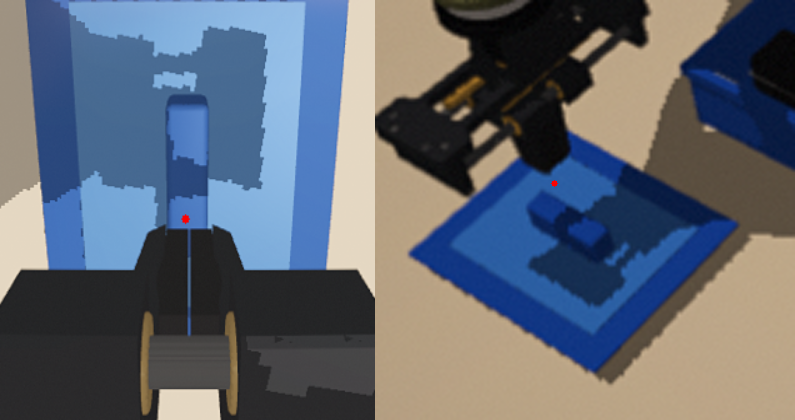

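```bash
python3 - <<'E'
from h import *
c=cams.get_calibration('wrist'); d=cams.get_calibration('scene'); o=arm.get_obs(); T=R.from_quat(o['ee_rot'])
for h in (0,10,15,20,25,30):
    P=o['position']+T.apply([[9,0,-h],[9,-10,-h],[9,10,-h],[-9,0,-h],[0,0,-h]]); print(h,((proj(P[:1],c)-[130,100])*[1.25,1.4]).round(),((proj(P,d)-[60,200])*2.8).round().tolist())
E
python3 -c "
import cv2
b=cv2.imread('pics/s7.png')[230:275,90:150]
cv2.imwrite('pics/z.png',cv2.resize(b,(800,600),interpolation=cv2.INTER_CUBIC))"
```

```text
0 [[189. 197.]] [[189.0, 189.0], [199.0, 180.0], [179.0, 198.0], [171.0, 179.0], [180.0, 184.0]]
10 [[189. 209.]] [[186.0, 180.0], [196.0, 171.0], [176.0, 189.0], [168.0, 170.0], [177.0, 175.0]]
15 [[189. 215.]] [[184.0, 175.0], [194.0, 166.0], [174.0, 184.0], [167.0, 165.0], [175.0, 170.0]]
20 [[189. 221.]] [[183.0, 171.0], [193.0, 162.0], [173.0, 180.0], [165.0, 161.0], [174.0, 166.0]]
25 [[189. 228.]] [[181.0, 166.0], [191.0, 157.0], [171.0, 175.0], [163.0, 156.0], [172.0, 161.0]]
30 [[189. 235.]] [[180.0, 161.0], [190.0, 153.0], [170.0, 170.0], [162.0, 151.0], [171.0, 156.0]]
```

The fingertips in both the wrist and scene views sit about 25 mm higher than the reported TCP. That explains why the gripper closed over the bar's top. I'll correct for this offset and descend while watching the force.

Call:
jog_arm([
  {"dp": [0, 0, 0], "twist": [0, 0, 0], "hand": 64},
  {"dp": [0, 0, 0], "twist": [0, 0, 0], "hand": 64},
  {"dp": [0, 0, 0], "twist": [0, 0, 0], "hand": 64},
  {"dp": [0, 0, 0], "twist": [0, 0, 0], "hand": 64},
  {"dp": [0, 0, 0], "twist": [0, 0, 0], "hand": 64},
  {"dp": [0, 0, 0], "twist": [0, 0, 0], "hand": 64},
  {"dp": [0, 0, 0], "twist": [0, 0, 0], "hand": 64},
  {"dp": [0, 0, 0], "twist": [0, 0, 0], "hand": 64},
])

```text
clock: 16.05
position: [518.3, -353.3, 85.8]
ee_rot: [0.997, 0.082, -0.0, -0.0]
force: [0.8, 0.2, -0.5]
grip_width: 51.5
```

Call:
jog_arm([
  {"dp": [0, 0, 0], "twist": [0, 0, 0], "hand": 64},
  {"dp": [0, 0, 0], "twist": [0, 0, 0], "hand": 64},
  {"dp": [0.001, 0, 0.03], "twist": [0, 0, 0], "hand": 64},
  {"dp": [0.001, 0, 0.055], "twist": [0, 0, 0], "hand": 64},
  {"dp": [0.001, 0, 0.07], "twist": [0, 0, 0], "hand": 64},
  {"dp": [0.001, 0, 0.076], "twist": [0, 0, 0], "hand": 64},
  {"dp": [0.001, 0, 0.08], "twist": [0, 0, 0], "hand": 64},
  {"dp": [0.001, 0, 0.08], "twist": [0, 0, 0], "hand": 64},
])

```text
clock: 16.72
position: [519.4, -353.2, 5.8]
ee_rot: [0.997, 0.082, -0.0, -0.0]
force: [0.7, -0.8, 0.4]
grip_width: 65.9
```

Call:
jog_arm([
  {"dp": [0, 0, 0], "twist": [0, 0, 0], "hand": 255},
  {"dp": [0, 0, 0], "twist": [0, 0, 0], "hand": 255},
  {"dp": [0, 0, 0], "twist": [0, 0, 0], "hand": 255},
  {"dp": [0, 0, 0], "twist": [0, 0, 0], "hand": 255},
  {"dp": [0, 0, 0], "twist": [0, 0, 0], "hand": 255},
  {"dp": [0, 0, 0], "twist": [0, 0, 0], "hand": 255},
  {"dp": [0, 0, 0], "twist": [0, 0, 0], "hand": 255},
  {"dp": [0, 0, 0], "twist": [0, 0, 0], "hand": 255},
], squeeze=55)

```text
clock: 17.38
position: [519.3, -353.2, 6.0]
ee_rot: [0.997, 0.082, 0.0, 0.0]
force: [0.4, 0.0, 0.6]
grip_width: 19.2
```

Call:
jog_arm([
  {"dp": [0, 0, 0], "twist": [0, 0, 0], "hand": 255},
  {"dp": [0, 0, 0], "twist": [0, 0, 0], "hand": 255},
  {"dp": [0, 0, 0], "twist": [0, 0, 0], "hand": 255},
])

```text
clock: 17.63
position: [519.4, -353.2, 5.9]
ee_rot: [0.997, 0.082, 0.0, 0.0]
force: [0.3, -0.2, 1.6]
grip_width: 19.5
```

Call:
jog_arm([
  {"dp": [0, 0, -0.02], "twist": [0, 0, 0], "hand": 255},
  {"dp": [0, 0, -0.05], "twist": [0, 0, 0], "hand": 255},
  {"dp": [0, 0, -0.09], "twist": [0, 0, 0], "hand": 255},
  {"dp": [0, 0, -0.12], "twist": [0, 0, 0], "hand": 255},
  {"dp": [0, 0, -0.14], "twist": [0, 0, 0], "hand": 255},
  {"dp": [0, 0, -0.14], "twist": [0, 0, 0], "hand": 255},
  {"dp": [0, 0, -0.14], "twist": [0, 0, 0], "hand": 255},
])

```text
clock: 18.22
position: [519.3, -353.1, 145.8]
ee_rot: [0.997, 0.082, 0.0, 0.0]
force: [1.5, -0.4, -2.0]
grip_width: 19.2
```

```bash
python3 - <<'E'
from h import *
to(553.9,-112.1,146,.161)
E
```

```text
at [ 519.3 -353.1  145.8] dp [ 0.0735 -0.2321 -0.0003] twist [ 0.04 -0.03  0.18] j [-0.79  0.57  1.17  0.    1.4   0.62] w 19.2 F [ 1.5 -0.4 -2. ] t 18.22
```

Call:
jog_arm([
  {"dp": [0.01, -0.031, 0], "twist": [0, 0, 0], "hand": 255},
  {"dp": [0.02, -0.063, 0], "twist": [0, 0, 0], "hand": 255},
  {"dp": [0.031, -0.098, 0], "twist": [0, 0, 0], "hand": 255},
  {"dp": [0.042, -0.133, 0], "twist": [0, 0, 0], "hand": 255},
  {"dp": [0.053, -0.168, 0], "twist": [0, 0, 0], "hand": 255},
  {"dp": [0.063, -0.2, 0], "twist": [0, 0, 0.2], "hand": 255},
  {"dp": [0.07, -0.221, 0], "twist": [0, 0, 0.2], "hand": 255},
  {"dp": [0.0735, -0.232, 0], "twist": [0, 0, 0.2], "hand": 255},
])

```text
clock: 18.88
position: [553.2, -109.2, 143.7]
ee_rot: [0.997, 0.081, -0.002, -0.001]
force: [0.2, 0.4, -1.2]
grip_width: 19.3
```

Call:
jog_arm([
  {"dp": [0, 0, 0.01], "twist": [0, 0, 0], "hand": 255},
  {"dp": [0, 0, 0.01], "twist": [0, 0, 0], "hand": 255},
  {"dp": [0, 0, 0.01], "twist": [0, 0, 0], "hand": 255},
  {"dp": [0, 0, 0.01], "twist": [0, 0, 0], "hand": 255},
])

```text
clock: 19.22
position: [553.7, -113.7, 135.2]
ee_rot: [0.997, 0.079, -0.0, -0.0]
force: [0.8, -0.1, -0.8]
grip_width: 19.7
```

```bash
python3 - <<'E'
from h import *
c=cams.get_calibration('wrist'); o=arm.get_obs(); a=save('wrist','w8.png'); b=save('scene','s8.png')
to(553.9,-112.1,60,.161,o)
z=o['position'][2]-5.9; BOX['lid']=[(194,158,20+z,24+z)]
print(z,fit('lid','wrist',(554,-112,.16),c),fit('lid','scene',(554,-112,.16)))
cv2.imwrite('pics/m8.png',np.hstack([cv2.resize(a,(400,300)),cv2.resize(b[110:320,100:380],(400,300))])[:,:,::-1])
E
```

```text
at [ 553.7 -113.7  135.2] dp [ 0.0005 -0.0015  0.0752] twist [-0.02  0.05 -0.12] j [-0.41  0.47  1.38 -0.    1.29  1.  ] w 19.7 F [ 0.8 -0.1 -0.8] t 19.22
129.3291395918775 (array([ 5.53842747e+02, -1.13652423e+02,  1.60583711e-01]), np.float64(32640.125), np.float64(102569.0)) (array([ 5.53688360e+02, -1.13829741e+02,  1.61474781e-01]), np.float64(536.875), np.float64(4139.0))
```

View pics/m8.png

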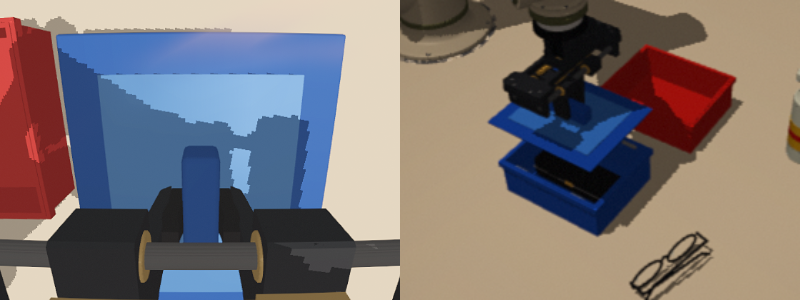

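The lid is level above the tub. I shift it 1.5 mm and lower it to just above the pads.

Call:
jog_arm([
  {"dp": [0, -0.0015, 0.02], "twist": [0, 0, 0], "hand": 255},
  {"dp": [0, -0.0015, 0.04], "twist": [0, 0, 0], "hand": 255},
  {"dp": [0, -0.0015, 0.05], "twist": [0, 0, 0], "hand": 255},
  {"dp": [0, -0.0015, 0.057], "twist": [0, 0, 0], "hand": 255},
  {"dp": [0, -0.0015, 0.061], "twist": [0, 0, 0], "hand": 255},
  {"dp": [0, -0.0015, 0.064], "twist": [0, 0, 0], "hand": 255},
  {"dp": [0, -0.0015, 0.066], "twist": [0, 0, 0], "hand": 255},
  {"dp": [0, -0.0015, 0.066], "twist": [0, 0, 0], "hand": 255},
])

```text
clock: 20.08
position: [553.9, -110.8, 70.1]
ee_rot: [0.997, 0.08, 0.0, 0.0]
force: [0.1, 0.2, -0.9]
grip_width: 19.3
```

```bash
python3 - <<'E'
from h import *
to(553.9,-112.2,53.9,.161); print(arm.get_obs()['wrist_torque'])
E
```

```text
at [ 553.9 -110.8   70.1] dp [-0.0002  0.0013  0.0162] twist [ 0.02 -0.02 -0.02] j [-0.41  0.55  1.47 -0.    1.13  1.  ] w 19.3 F [ 0.1  0.2 -0.9] t 20.08
[ 0.00899398  0.01267554 -0.02899017]
```

Call:
jog_arm([
  {"dp": [0, 0.001, 0.002], "twist": [0, 0, 0], "hand": 255},
  {"dp": [0, 0.001, 0.004], "twist": [0, 0, 0], "hand": 255},
  {"dp": [0, 0.001, 0.006], "twist": [0, 0, 0], "hand": 255},
  {"dp": [0, 0.001, 0.006], "twist": [0, 0, 0], "hand": 255},
])

```text
clock: 20.42
position: [554.1, -111.9, 64.1]
ee_rot: [0.997, 0.08, 0.0, 0.0]
force: [0.7, -0.2, 0.7]
grip_width: 19.5
```

```bash
python3 - <<'E'
from h import *
to(553.9,-112.2,53.9,.161); print(arm.get_obs()['wrist_torque'])
E
```

```text
at [ 554.1 -111.9   64.1] dp [-0.0003  0.0002  0.0102] twist [ 0.03 -0.04 -0.02] j [-0.41  0.55  1.47 -0.    1.11  1.  ] w 19.5 F [ 0.7 -0.2  0.7] t 20.42
[-0.01579553 -0.03308007 -0.06406227]
```

Just touching the pads with no side force. Pressing gradually.

Call:
jog_arm([
  {"dp": [0, 0, 0.002], "twist": [0, 0, 0], "hand": 255},
  {"dp": [0, 0, 0.004], "twist": [0, 0, 0], "hand": 255},
  {"dp": [0, 0, 0.004], "twist": [0, 0, 0], "hand": 255},
  {"dp": [0, 0, 0.004], "twist": [0, 0, 0], "hand": 255},
])

```text
clock: 20.75
position: [554.2, -111.8, 60.0]
ee_rot: [0.997, 0.08, 0.0, 0.0]
force: [2.4, 0.3, 1.1]
grip_width: 19.7
```

Call:
jog_arm([
  {"dp": [0, 0, 0.002], "twist": [0, 0, 0], "hand": 255},
  {"dp": [0, 0, 0.004], "twist": [0, 0, 0], "hand": 255},
  {"dp": [0, 0, 0.004], "twist": [0, 0, 0], "hand": 255},
])

```text
clock: 21.0
position: [553.6, -111.7, 55.2]
ee_rot: [0.997, 0.08, -0.0, -0.0]
force: [2.3, -0.4, -2.8]
grip_width: 19.6
```

Call:
jog_arm([
  {"dp": [0, 0, 0.001], "twist": [0, 0, 0], "hand": 255},
  {"dp": [0, 0, 0.002], "twist": [0, 0, 0], "hand": 255},
  {"dp": [0, 0, 0.003], "twist": [0, 0, 0], "hand": 255},
  {"dp": [0, 0, 0.003], "twist": [0, 0, 0], "hand": 255},
])

```text
clock: 21.33
position: [553.6, -111.7, 53.9]
ee_rot: [0.997, 0.08, -0.0, 0.0]
force: [-4.3, -0.1, 10.9]
grip_width: 19.9
```

```bash
python3 - <<'E'
from h import *
o=arm.get_obs(); to(553.9,-112.2,53.9,.161,o); a=save('wrist','w9.png'); b=save('scene','s9.png')
cv2.imwrite('pics/m9.png',np.hstack([cv2.resize(a,(400,300)),cv2.resize(b[150:290,140:320],(400,300),interpolation=2)])[:,:,::-1])
for z in (38,48,52,59,65):
    BOX['lid']=[(194,158,20+z,24+z)]; print(z,fit('lid','scene',(554,-112,.16)))
E
```

```text
at [ 553.6 -111.7   53.9] dp [ 0.0003  0.0005 -0.    ] twist [ 0.01  0.01 -0.01] j [-0.41  0.57  1.48 -0.    1.09  1.  ] w 19.9 F [-4.3 -0.1 10.9] t 21.33
38 (array([ 5.46057500e+02, -1.04632285e+02,  1.71917371e-01]), np.float64(503.4375), np.float64(3848.0))
48 (array([ 5.53143795e+02, -1.10390842e+02,  1.68261185e-01]), np.float64(513.9375), np.float64(3848.0))
52 (array([ 5.55942704e+02, -1.13233482e+02,  1.73377753e-01]), np.float64(526.125), np.float64(3848.0))
59 (array([ 5.61686437e+02, -1.17692148e+02,  1.77379040e-01]), np.float64(574.0), np.float64(3848.0))
65 (array([ 5.65388788e+02, -1.21804641e+02,  1.72242046e-01]), np.float64(625.3125), np.float64(3848.0))
```

Reported z of 53.9 puts the lid at 48.0 mm, with contact force now rising against the rim. One firmer press, then I relax and release.

Call:
jog_arm([
  {"dp": [0, 0, 0.001], "twist": [0, 0, 0], "hand": 255},
  {"dp": [0, 0, 0.002], "twist": [0, 0, 0], "hand": 255},
  {"dp": [0, 0, 0.002], "twist": [0, 0, 0], "hand": 255},
])

```text
clock: 21.93
position: [553.7, -111.7, 53.8]
ee_rot: [0.997, 0.08, 0.001, 0.001]
force: [-10.5, 4.0, 28.7]
grip_width: 19.6
```

Call:
jog_arm([
  {"dp": [0, 0, -0.001], "twist": [0, 0, 0], "hand": 255},
  {"dp": [0, 0, -0.002], "twist": [0, 0, 0], "hand": 255},
])

```text
clock: 22.1
position: [553.6, -111.7, 53.9]
ee_rot: [0.997, 0.08, 0.0, 0.0]
force: [-1.6, -0.6, 1.2]
grip_width: 19.6
```

Solid at 28 N with no more travel, so the lid is seated. Releasing and rising.

Call:
jog_arm([
  {"dp": [0, 0, 0], "twist": [0, 0, 0], "hand": 64},
  {"dp": [0, 0, 0], "twist": [0, 0, 0], "hand": 64},
  {"dp": [0, 0, 0], "twist": [0, 0, 0], "hand": 64},
  {"dp": [0, 0, 0], "twist": [0, 0, 0], "hand": 64},
  {"dp": [0, 0, 0], "twist": [0, 0, 0], "hand": 64},
  {"dp": [0, 0, 0], "twist": [0, 0, 0], "hand": 64},
  {"dp": [0, 0, 0], "twist": [0, 0, 0], "hand": 64},
  {"dp": [0, 0, 0], "twist": [0, 0, 0], "hand": 64},
])

```text
clock: 22.77
position: [553.9, -111.8, 52.8]
ee_rot: [0.997, 0.08, -0.0, -0.0]
force: [0.2, 0.3, -0.8]
grip_width: 66.0
```

Call:
jog_arm([
  {"dp": [0, 0, -0.02], "twist": [0, 0, 0], "hand": 64},
  {"dp": [0, 0, -0.06], "twist": [0, 0, 0], "hand": 64},
  {"dp": [0, 0, -0.1], "twist": [0, 0, 0], "hand": 64},
  {"dp": [-0.03, 0, -0.13], "twist": [0, 0, 0], "hand": 64},
  {"dp": [-0.06, 0, -0.15], "twist": [0, 0, 0], "hand": 64},
  {"dp": [-0.09, 0, -0.15], "twist": [0, 0, 0], "hand": 64},
  {"dp": [-0.12, 0, -0.15], "twist": [0, 0, 0], "hand": 64},
  {"dp": [-0.15, 0, -0.15], "twist": [0, 0, 0], "hand": 64},
])

```text
clock: 23.43
position: [404.4, -135.6, 203.1]
ee_rot: [0.997, 0.08, 0.0, 0.0]
force: [0.3, -1.1, -0.2]
grip_width: 66.1
```

```bash
python3 - <<'E'
from h import *
to(0,0,0,0)
cams.capture('scene'); cams.capture('wrist')
c=cams.get_calibration('wrist')
cams.capture('wrist')
for n in ('wrist','scene'):
  k=c if n=='wrist' else None
  for z in (44,48,52,56,60):
    BOX['lid']=[(194,158,20+z,24+z)]
    try: x,f,m=fit('lid',n,(554,-112,.16),k); print(n,z,x.round(3),f,m)
    except Exception as e: print(n,e)
to(0,0,0,0)
E
```

```text
at [ 404.4 -135.6  203.1] dp [-0.3775 -0.1989  0.2028] twist [ 0.04 -0.04  9.23] j [-0.6   0.17  1.63 -0.    1.34  0.81] w 66.1 F [ 0.3 -1.1 -0.2] t 23.43
wrist 44 [ 5.51535e+02 -1.11170e+02  1.73000e-01] 665.9375 26618.0
wrist 48 [ 5.51924e+02 -1.11414e+02  1.64000e-01] 374.625 26618.0
wrist 52 [ 5.52335e+02 -1.11704e+02  1.66000e-01] 234.3125 26618.0
wrist 56 [ 5.52403e+02 -1.11454e+02  1.72000e-01] 504.6875 26618.0
wrist 60 [ 5.53214e+02 -1.12515e+02  1.66000e-01] 880.5 26618.0
scene 44 [ 5.50574e+02 -1.07974e+02  1.69000e-01] 206.6875 4472.0
scene 48 [ 5.52970e+02 -1.10033e+02  1.59000e-01] 169.8125 4472.0
scene 52 [ 5.56335e+02 -1.13270e+02  1.67000e-01] 147.375 4472.0
scene 56 [ 5.59194e+02 -1.15539e+02  1.64000e-01] 121.25 4472.0
scene 60 [ 5.62039e+02 -1.17531e+02  1.69000e-01] 102.0625 4472.0
at [ 406.  -135.6  202.7] dp [-0.379  -0.199   0.2028] twist [-0.01  0.01  9.23] j [-0.6   0.18  1.63  0.    1.34  0.81] w 66.3 F [-0.1 -0.4  0.5] t 24.08
```

The wrist silhouette fit favours about 51 mm, while contact says 48 mm. I'll check independently by pressing the bar top with closed fingers: seated, the reported TCP should stop near 73; still proud, near 84.

Call:
jog_arm([
  {"dp": [0.04, 0, 0], "twist": [0, 0, 0], "hand": 255},
  {"dp": [0.08, 0, 0], "twist": [0, 0, 0], "hand": 255},
  {"dp": [0.12, 0, 0], "twist": [0, 0, 0], "hand": 255},
  {"dp": [0.15, 0, 0.02], "twist": [0, 0, 0], "hand": 255},
  {"dp": [0.15, 0, 0.05], "twist": [0, 0, 0], "hand": 255},
  {"dp": [0.15, 0, 0.08], "twist": [0, 0, 0], "hand": 255},
  {"dp": [0.15, 0, 0.1], "twist": [0, 0, 0], "hand": 255},
  {"dp": [0.15, 0, 0.105], "twist": [0, 0, 0], "hand": 255},
])

```text
clock: 24.75
position: [552.4, -110.9, 94.3]
ee_rot: [0.997, 0.08, -0.003, -0.002]
force: [0.0, 0.1, -0.6]
grip_width: 14.9
```

Call:
jog_arm([
  {"dp": [0, 0, 0], "twist": [0, 0, 0], "hand": 255},
  {"dp": [0, 0, 0], "twist": [0, 0, 0], "hand": 255},
  {"dp": [0, 0, 0.005], "twist": [0, 0, 0], "hand": 255},
  {"dp": [0, 0, 0.01], "twist": [0, 0, 0], "hand": 255},
  {"dp": [0, 0, 0.013], "twist": [0, 0, 0], "hand": 255},
  {"dp": [0, 0, 0.013], "twist": [0, 0, 0], "hand": 255},
])

```text
clock: 25.25
position: [553.6, -111.7, 84.5]
ee_rot: [0.997, 0.08, -0.0, -0.0]
force: [-0.7, -0.1, -0.6]
grip_width: 0.3
```

Call:
jog_arm([
  {"dp": [0, 0, 0.002], "twist": [0, 0, 0], "hand": 255},
  {"dp": [0, 0, 0.004], "twist": [0, 0, 0], "hand": 255},
  {"dp": [0, 0, 0.006], "twist": [0, 0, 0], "hand": 255},
  {"dp": [0, 0, 0.006], "twist": [0, 0, 0], "hand": 255},
])

```text
clock: 25.58
position: [553.7, -111.7, 78.5]
ee_rot: [0.997, 0.08, -0.0, -0.0]
force: [0.2, -0.0, -0.3]
grip_width: 0.5
```

Call:
jog_arm([
  {"dp": [0, 0, 0.001], "twist": [0, 0, 0], "hand": 255},
  {"dp": [0, 0, 0.002], "twist": [0, 0, 0], "hand": 255},
  {"dp": [0, 0, 0.003], "twist": [0, 0, 0], "hand": 255},
  {"dp": [0, 0, 0.003], "twist": [0, 0, 0], "hand": 255},
])

```text
clock: 25.92
position: [553.8, -111.7, 75.7]
ee_rot: [0.997, 0.08, -0.0, -0.0]
force: [-0.3, -0.1, 0.9]
grip_width: 0.5
```

Call:
jog_arm([
  {"dp": [0, 0, 0.001], "twist": [0, 0, 0], "hand": 255},
  {"dp": [0, 0, 0.002], "twist": [0, 0, 0], "hand": 255},
  {"dp": [0, 0, 0.002], "twist": [0, 0, 0], "hand": 255},
])

```text
clock: 26.17
position: [553.8, -111.7, 73.6]
ee_rot: [0.997, 0.08, -0.0, -0.0]
force: [0.7, 0.2, 0.2]
grip_width: 0.5
```

Call:
jog_arm([
  {"dp": [0, 0, 0.001], "twist": [0, 0, 0], "hand": 255},
  {"dp": [0, 0, 0.002], "twist": [0, 0, 0], "hand": 255},
  {"dp": [0, 0, 0.002], "twist": [0, 0, 0], "hand": 255},
])

```text
clock: 26.42
position: [553.9, -111.8, 72.5]
ee_rot: [0.997, 0.08, 0.0, 0.0]
force: [-2.6, 1.5, 5.7]
grip_width: 0.7
```

Contact came at 72.5, which matches the seated height. A final firm press, then I retract.

Call:
jog_arm([
  {"dp": [0, 0, 0.001], "twist": [0, 0, 0], "hand": 255},
  {"dp": [0, 0, 0.002], "twist": [0, 0, 0], "hand": 255},
  {"dp": [0, 0, 0.002], "twist": [0, 0, 0], "hand": 255},
])

```text
clock: 26.67
position: [554.0, -111.8, 72.5]
ee_rot: [0.997, 0.08, 0.001, 0.001]
force: [-8.7, 2.5, 23.7]
grip_width: 0.7
```

Call:
jog_arm([
  {"dp": [0, 0, -0.01], "twist": [0, 0, 0], "hand": 255},
  {"dp": [0, 0, -0.04], "twist": [0, 0, 0], "hand": 255},
  {"dp": [0, 0, -0.08], "twist": [0, 0, 0], "hand": 255},
  {"dp": [-0.03, 0, -0.11], "twist": [0, 0, 0], "hand": 255},
  {"dp": [-0.06, 0, -0.13], "twist": [0, 0, 0], "hand": 255},
  {"dp": [-0.09, 0, -0.13], "twist": [0, 0, 0], "hand": 255},
  {"dp": [-0.12, 0, -0.13], "twist": [0, 0, 0], "hand": 255},
  {"dp": [-0.15, 0, -0.13], "twist": [0, 0, 0], "hand": 255},
])

```text
clock: 27.33
position: [404.4, -135.7, 200.2]
ee_rot: [0.997, 0.08, 0.0, 0.0]
force: [0.5, -0.0, -0.0]
grip_width: 0.7
```

```bash
python3 - <<'E'
from h import *
c=cams.get_calibration('wrist'); cams.capture('wrist'); cams.capture('top')
for z in (46,48,50,52):
    BOX['lid']=[(194,158,20+z,24+z)]
    for n,k in (('wrist',c),('top',None)):
        try: x,f,m=fit('lid',n,(554,-112,.16),k); print(n,z,x.round(3),f)
        except Exception as e: print(n,e)
for t in('red_tub','spray','glasses'):
    for r in nets.find_in(t,'top')[:1]: print(t,r)
arm.sign_off()
E
```

```text
wrist 46 [ 5.51483e+02 -1.11270e+02  1.64000e-01] 601.25
top 46 [ 5.55988e+02 -1.11485e+02  1.67000e-01] 354.0625
wrist 48 [ 5.51741e+02 -1.11713e+02  1.63000e-01] 447.0
top 48 [ 5.55759e+02 -1.11610e+02  1.71000e-01] 343.75
wrist 50 [ 5.51900e+02 -1.11461e+02  1.65000e-01] 279.375
top 50 [ 5.54859e+02 -1.11355e+02  1.78000e-01] 338.25
wrist 52 [ 5.52108e+02 -1.11749e+02  1.64000e-01] 205.3125
top 52 [ 5.54859e+02 -1.10752e+02  1.71000e-01] 322.5625
red_tub {'point': [769.8, 189.0, 120.9], 'confidence': 0.72}
spray {'point': [768.5, 190.4, 119.4], 'confidence': 0.91}
glasses {'point': [788.5, -148.5, 29.3], 'confidence': 0.93}
the job is handed in; nothing more can be done
```

I put the spectacle case in the blue tub, pressed the lid down past the snap pads, let go and handed in the job at about 28 s of the 64 s. My checks point to a fully seated lid, but one height check disagreed with the rest.

**What went wrong on the way:**
- The first case grasp failed because I lifted before the fingers had closed. The second held, and the case was seen lying flat in the tub.
- The first lid grasp closed above the bar grip. The pictures showed the real fingertips about 25 mm higher than the reported position. Allowing for that, the second grasp held.

**Last checks on the lid:**
- **Seating height by contact:** the lid stopped dead at 48.0 mm above the tub's underside, with no further travel at 28 N. Pressing the bar top with closed fingers met a hard stop at the seated height (24 N, no travel).
- **Centring:** the fitted lid centre is within about 2–3 mm of the tub's centre.
- **Tilt:** the lid was held level while it was pressed in. I took no separate tilt measurement after letting go, and I had no pictures left to view.
- **Disagreement:** fits to the lid's outline in the camera pictures favoured about 51–52 mm or more, outside the 50.5 mm limit. I trusted the two contact checks.

**Other items:**
- **Spray bottle and spectacles:** found where they started, to within about 3 mm.
- **Red tub:** the final network check mistook the spray bottle for it, so its position is not confirmed. The arm never touched it.

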